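# Squeeze open the round sample jar and park its lid

## Task

Open the round metal sample jar: squeeze the two opposed black buttons on its lid together so that the catch lets go, lift the lid straight off and, still holding it, set it down right way up inside the shallow steel tray, then let go. Leave the square jar shut and where it is.

Things in the scene. Friction and masses are not known exactly. Their poses are not given: they have to be found in the camera images.
- round_lid: Grey lid, round plate 90 mm across, 0.12 kg, latched on the fixed round metal jar (rim 80 mm above the worktop). Origin: centre of its underside (foot of the plug ring, 64 mm across, on which it stands when set down), 62 mm up at the start; z up. Heights above it: plate 18 to 26 mm; grip block (28 mm along x, 34 along y) to 62 mm, a black button on its +y and -y side. Plug rises 18 mm to leave the jar.
- round_lid_left (a joint): The round lid's +y button, 22 mm wide, 30 to 58 mm above the lid's origin: 0 m out, 0.007 m fully in, spring 2 N out to 5.5 N in. Push faces 52 mm apart along the lid's y when out, 38 mm fully in. A tongue on each hooks 4 mm under the rim: the lid comes off only while both are held in more than 5 mm. A pinch of 15 to 25 N holds both in and carries the lid.
- round_lid_right (a joint): The round lid's -y button, just the same: 0 m out, 0.007 m fully in.
- tray: Shallow open square steel tray, 140 x 140 mm outside, 28 mm high, walls and floor 4 mm thick, fixed to the worktop. Origin: centre of its underside, z up, x and y along its sides. Behind the middle of the worktop stands a table fan whose guard reaches towards the robot to about x = 0.6 m at y = 0 to 0.1 m, at hand height: cross there with the hand at x below 0.46 m.
- square_lid: Lid with the same block and buttons but a square plate 90 x 90 mm, latched on the fixed square metal jar (same height); to be left alone. Origin: centre of its underside, 62 mm above the worktop; its plate and block reach as high as the round lid's.
Not all that is in view belongs to the job. Leave any blue or purple look-alike of the round_lid alone.

How it is judged:
On the way, in this order (a step that is already met when the one before it is completed fails the run):
1. both buttons of the round lid are squeezed in while the lid still sits on its jar (value of joint each of round_lid_left, round_lid_right above 0.0045 m and distance of round_lid from where it was at the start of the episode below 0.008 m), for 0.1 s.
2. the round lid is lowered into the tray, still held by the fingers (horizontal distance between round_lid and tray below 0.04 m and z of round_lid in the frame of tray below 0.018 m and contact force between the fingers and round_lid above 1 N), for 0.05 s.
At the end, for the whole second after the job is handed in: The round lid stands right way up and at rest on the floor of the tray (centre within 40 mm of the tray's centre, foot of its plug less than 12 mm above the tray's underside, tilt under 0.1 rad), let go so that both its buttons are out again; the square lid is within 15 mm of where it was (horizontal distance between round_lid and tray below 0.04 m and z of round_lid in the frame of tray below 0.012 m and angle between round_lid's own z axis and vertical below 0.1 rad and linear speed of round_lid below 0.02 m/s and value of joint each of round_lid_left, round_lid_right below 0.003 m and distance of square_lid from where it was at the start of the episode below 0.015 m); the robot touches nothing.
It fails at once if the square jar's lid is shifted or pulled off (more than 15 mm) (distance of square_lid from where it was at the start of the episode above 0.015 m).
It also fails if it takes over 51 s, if anything falls off the work surface, if the arm or the gripper's body presses on something with over 40 N, if the wrist force passes 120 N, or if a joint passes its speed limit or range.

## Robot

A 7-joint arm with a two-finger parallel gripper is mounted at the origin on a cart in front of the work surface, level with it; the furniture and walls round the work are solid. World frame = base frame: x ahead of the robot, y to its left, z up, the work surface at z = 0. Lengths are in m, angles in rad, forces in N, time in s.
With the tool pointing down it reaches from about 0.4 to 0.85 m from the base axis. Payload 10.4 kg.
Tool frame: the origin (TCP) lies midway between the tips of the shut fingers; the grasp point (between the pads) lies 19 mm behind it (manip.hold_point_z is the distance from the TCP to the grasp point, in m); z points along the fingers, y is the line along which they close (so a half turn about z gives the same grasp; the last joint's range is limited). The gripper opens to 85 mm and grips with 20 to 120 N. Pads are 22 mm wide; open, the fingers measure 114 mm over their backs; the gripper's body (76 mm by 85 mm) begins 54 mm behind the grasp point. The pads swing forward as they close: fully open they stand 13 mm farther back than shut.
Start: joints at [-1.25, 0.332, -0.065, 1.46, 0.022, 1.35, -0.088], TCP at [0.211, 0.588, 0.231] pointing down, gripper open.
Joint ranges: [-2.6, 2.6], [-0.5, 2.12], [-1.47, 1.34], [0.16, 2.42], [-1.27, 4.41], [0.06, 2.06], [-2.6, 2.6]. Speed limits (rad/s): [2.22, 2.22, 2.79, 2.79, 3.14, 3.14, 3.14].

## Interface

Orientations are given as a unit quaternion [x, y, z, w].
In Python, from workcell import manip, eyes, job gives the robot as it stands.
- The arm moves only by the shell command python3 -m crank 'ROWS' [FORCE]. ROWS is JSON, a list that holds one entry, the list of rows, each a list of 7 numbers: the finger opening in cm, from 0 to 8.54, then the shift along the world's x, y, z in cm, then the turn, a rotation vector about the world's x, y, z in degrees. In form: [[[hand, x, y, z, ax, ay, az], ...]]. A call has 1 to 20 rows; each row shifts and turns the commanded pose from where the row before left it; what a row does not reach is not made up. A row lasts 1/8 s, in which the tool goes at most 62.5 mm and 10.7 degrees, less where a joint would pass 70% of its speed; a pose out of reach is approached as far as the arm can. A call with a gripper value outside its range is refused whole. The fingers move at their own pace and stop on an object; FORCE is the grip in N (left out, the last holds). Time passes only in rows, so rows that do not move let the fingers close. It gives the time, the measured TCP pose, the force, the opening and the grip force at its end, in the units of the state.
- manip.get_obs(): the state, without advancing time (a new reading comes with each control period).
- eyes.camera(name): name is "side" or "top"; returns (picture, depth): 480x640x3 uint8, red, green, blue; 480x640 float32, m along the optical axis (not along the pixel's ray), 0 where there is no reading.
- eyes.camera_params(name): a dict with "fx", "fy", "cx", "cy" (pixels), "world_from_camera" (4x4, takes a point from camera to world coordinates). Camera axes: x right, y down, z forward; pixel columns grow to the right and rows downward; lengths in m; the calibration is good to about 2 mm. A picture is of the moment at which its call begins. camera_params takes no time and is no camera call.
- job.hand_in(): hands the job in; it is judged then, once.
The state is a dict: "clock": time; "joint_pos": joint angles; "joint_velocities": joint speeds; "tau": joint torques, N m; "position": TCP position; "ee_rot": TCP orientation; "ft_force": force on the tool from outside, world axes, zero at the start; "torque": the same for the moment, N m; "grip_width": opening from 0.0 (shut) to 1.0 (fully open); "grasp_force": force on a finger pad.
Only numpy, scipy, OpenCV 4.12 (cv2) and the standard library are available. Lean on these libraries where they do the work, as an engineer would, in place of code of your own. Each camera call takes 0.05 s, during which the arm holds its last target. There are 200 camera calls.

## Working session

There is one attempt and no reset: what is moved stays moved. The work goes in short steps, Python scripts to look and compute and a shell command to move; the robot and the scene stay as the last step left them, time stands still between calls to the robot, and variables do not carry over. Pictures are saved under pics/ and viewed, at most 10 in all, crops included, and the job is handed in when it is done.

```bash
mkdir -p pics
python3 - <<'E'
from workcell import manip, eyes, job
import numpy as np, cv2
for n in("top","side"):
    p,d=eyes.camera(n); np.savez(f'pics/{n}0.npz',p=p,d=d,**eyes.camera_params(n)); cv2.imwrite(f'pics/{n}0.png',p[:,:,::-1])
o=manip.get_obs(); print(o['clock'],o['position'],o['ee_rot'],o['grip_width'],manip.hold_point_z)
E
```

```text
0.1 [0.21052237 0.58812202 0.23059782] [ 1.71026992e-01  9.85266136e-01 -6.31529125e-04 -9.89651732e-05] 1.0015198368716556 0.0187
```

View pics/top0.png

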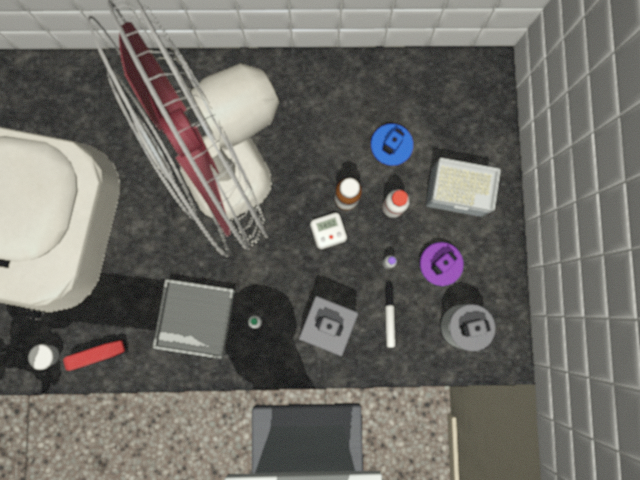

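View pics/side0.png

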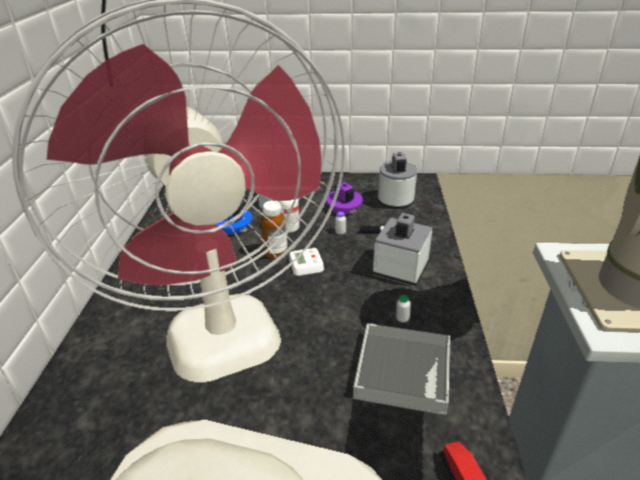

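Top view: there are four similar lids. Grey round lid on its metal jar at (470,327), square one at (328,326), blue at (392,144) and purple at (441,263), the last two lying on the worktop. The round grey one at (470,327) fits the description. The tray is at (194,318). The side view agrees: round jar (398,180), square jar (403,245), tray (403,367).

```bash
cat > h.py <<'E'
import numpy as np, cv2
def cloud(f):
    z=np.load(f); d=z['d']; v,u=np.mgrid[:480,:640]
    P=np.stack([(u-z['cx'])/z['fx']*d,(v-z['cy'])/z['fy']*d,d,np.ones_like(d)],-1)@z['world_from_camera'].T
    P=P[...,:3].copy(); P[d==0]=np.nan
    return z['p'],P
E
python3 - <<'E'
from h import *
p,P=cloud('pics/top0.npz')
def rect(n,c,r,lo,hi):
    u,v=c; Q=P[v-r:v+r,u-r:u+r].reshape(-1,3); Q=Q[(Q[:,2]>lo)&(Q[:,2]<hi)]
    print(n,len(Q),Q.mean(0).round(4),[np.round(x,4) for x in cv2.minAreaRect(Q[:,:2].astype(np.float32))], 'zmax',Q[:,2].max().round(3))
rect('plate',(470,327),40,.078,.097)
rect('block',(470,327),40,.112,.14)
rect('btn+block',(470,327),40,.1,.14)
rect('sqblock',(328,326),40,.112,.14)
rect('sqplate',(328,326),40,.078,.097)
rect('tray',(194,318),50,.018,.04)
for q in [(30,220),(40,357),(94,355),(254,322),(390,325),(230,235),(260,235),(465,185),(441,263),(510,430),(306,440)]: print(q,P[q[1],q[0]].round(3))
a=cv2.resize(p[280:375,420:520,::-1],None,fx=6,fy=6,interpolation=cv2.INTER_CUBIC); cv2.imwrite('pics/c1.png',a)
E
```

```text
plate 1255 [ 0.4429 -0.3331  0.087 ] [array([ 0.4427, -0.336 ]), array([0.0892, 0.0875]), np.float64(87.8836)] zmax 0.097
block 379 [ 0.4426 -0.3347  0.1213] [array([ 0.4426, -0.3355]), array([0.0282, 0.0521]), np.float64(10.1822)] zmax 0.131
btn+block 409 [ 0.4428 -0.3337  0.1201] [array([ 0.4426, -0.3355]), array([0.0282, 0.0521]), np.float64(10.1822)] zmax 0.131
sqblock 376 [ 0.4512 -0.0547  0.1217] [array([ 0.4511, -0.0549]), array([0.0529, 0.0279]), np.float64(67.4996)] zmax 0.13
sqplate 1748 [ 0.451  -0.0548  0.0872] [array([ 0.4508, -0.055 ]), array([0.09  , 0.0898]), np.float64(67.4489)] zmax 0.095
tray 647 [0.4661 0.2228 0.0266] [array([0.4684, 0.2204]), array([0.1412, 0.1401]), np.float64(80.353)] zmax 0.035
(30, 220) [0.661 0.51  0.133]
(40, 357) [0.398 0.521 0.04 ]
(94, 355) [0.4   0.414 0.04 ]
(254, 322) [0.46  0.094 0.048]
(390, 325) [ 0.448 -0.184  0.019]
(230, 235) [0.643 0.15  0.001]
(260, 235) [ 0.642  0.086 -0.005]
(465, 185) [ 0.728 -0.336  0.084]
(441, 263) [ 0.572 -0.287  0.058]
(510, 430) [ 0.189 -0.49  -0.193]
(306, 440) [ 0.108  0.    -0.508]
```

View pics/c1.png

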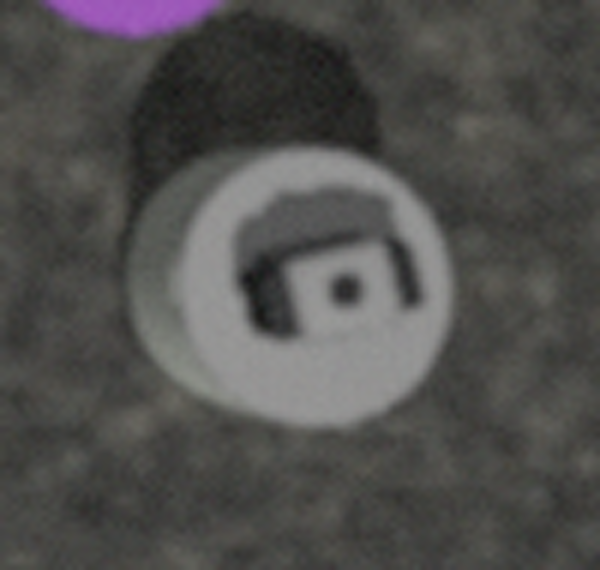

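Crop: a grey round plate with a block and two black buttons at (270,295) and (405,270), sitting on a metal jar. This is the right lid. Its button axis is about 100° in the world frame, centre (0.443,-0.3355). Now I'll approach above it, turning -150° in total.

```bash
python3 -m crank '[[[8.5,2.8,-5.3,0,0,0,-8.8],[8.5,2.8,-5.3,0,0,0,-8.8],[8.5,2.8,-5.3,0,0,0,-8.8],[8.5,2.8,-5.3,0,0,0,-8.8],[8.5,2.8,-5.3,0,0,0,-8.8],[8.5,2.8,-5.3,0,0,0,-8.8],[8.5,0.6,-6,0,0,0,-8.8],[8.5,0.6,-6,0,0,0,-8.8],[8.5,0.6,-6,0,0,0,-8.8],[8.5,0.6,-6,0,0,0,-8.8],[8.5,0.6,-6,0,0,0,-8.8],[8.5,0.6,-6,0,0,0,-8.8],[8.5,0.5,-4.9,0,0,0,-8.8],[8.5,0.5,-4.9,0,0,0,-8.8],[8.5,0.5,-4.9,0,0,0,-8.8],[8.5,0.5,-4.9,0,0,0,-8.8],[8.5,0.5,-4.9,0,0,0,-8.8],[8.5,0,0,0,0,0,0],[8.5,0,0,0,0,0,0]]]' 22
cat > err.py <<'E'
from workcell import manip
from scipy.spatial.transform import Rotation as R
import numpy as np,sys
o=manip.get_obs(); r=R.from_quat(o['ee_rot']).as_matrix()
print(o['clock'],o['position'].round(4) if hasattr(o['position'],'round') else o['position'],'y-axis deg',np.degrees(np.arctan2(r[1,1],r[0,1])).round(2),'z',r[:,2].round(4),o['ft_force'],o['grip_width'],o['grasp_force'])
E
python3 err.py
```

```text
clock: 2.48
position: [0.4395, -0.334, 0.2309]
ee_rot: [0.996, 0.094, -0.0, -0.0]
ft_force: [-0.1, 0.5, -0.2]
grip_width: 0.993
grasp_force: 0.0
2.475 [ 0.4395 -0.334   0.2309] y-axis deg -79.24 z [-1.e-03  3.e-04 -1.e+00] [-0.10235129  0.45907048 -0.15500733] 0.9927537209462161 0.0
```

```bash
python3 -m crank '[[[8.5,0.3,-0.15,-4,0,0,-0.6],[8.5,0,0,-4,0,0,0],[8.5,0,0,-3,0,0,0],[8.5,0,0,-1.5,0,0,0],[8.5,0,0,-1.5,0,0,0],[8.5,0,0,0,0,0,0],[8.5,0,0,0,0,0,0]]]' 22
python3 err.py
python3 - <<'E'
from workcell import eyes
import numpy as np, cv2
ims=[]
for n,(u,v) in (("top",(470,327)),("side",(398,180))):
    p,d=eyes.camera(n); ims.append(cv2.resize(p[v-50:v+50,u-60:u+60,::-1],None,fx=3.3,fy=5 if 0 else 3.3,interpolation=cv2.INTER_CUBIC))
cv2.imwrite('pics/c2.png',np.hstack(ims))
E
```

```text
clock: 3.35
position: [0.4431, -0.3363, 0.0921]
ee_rot: [0.996, 0.088, 0.001, 0.0]
ft_force: [-0.0, 0.5, -0.3]
grip_width: 0.995
grasp_force: 0.0
3.35 [ 0.4431 -0.3363  0.0921] y-axis deg -79.89 z [ 1.1e-03 -5.0e-04 -1.0e+00] [-0.02192312  0.52183967 -0.33207907] 0.9952566469368316 0.0
```

View pics/c2.png

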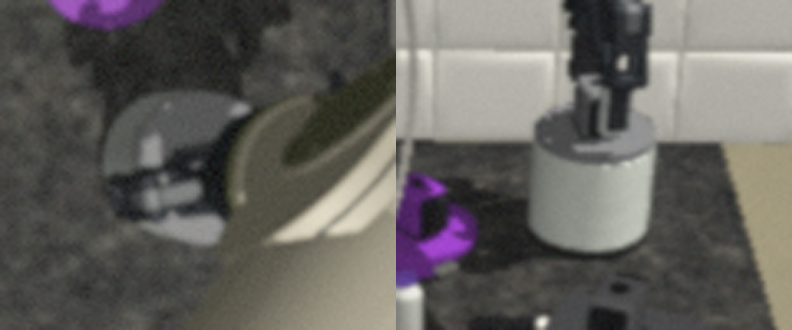

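Right view: fingers stand either side of the block at about (605,110), clear of the plate. The left view agrees. Closing now.

```bash
python3 -m crank '[[[3,0,0,0,0,0,0],[3,0,0,0,0,0,0],[3,0,0,0,0,0,0],[3,0,0,0,0,0,0],[3,0,0,0,0,0,0],[3,0,0,0,0,0,0],[3,0,0,0,0,0,0],[3,0,0,0,0,0,0]]]' 22; python3 err.py
```

```text
clock: 4.45
position: [0.4431, -0.3364, 0.0921]
ee_rot: [0.996, 0.088, 0.001, 0.0]
ft_force: [-0.8, 0.7, 7.7]
grip_width: 0.425
grasp_force: 21.7
4.45 [ 0.4431 -0.3364  0.0921] y-axis deg -79.89 z [ 1.1e-03 -5.0e-04 -1.0e+00] [-0.82558226  0.67754331  7.72489923] 0.4254587951977541 21.70335978269577
```

```bash
python3 -m crank '[[[3,0,0,0.3,0,0,0],[3,0,0,0.5,0,0,0],[3,0,0,0.8,0,0,0],[3,0,0,1.2,0,0,0],[3,0,0,1.5,0,0,0],[3,0,0,0,0,0,0]]]' 22; python3 err.py
```

```text
clock: 5.2
position: [0.4434, -0.3365, 0.1359]
ee_rot: [0.996, 0.088, 0.001, 0.001]
ft_force: [0.6, -0.4, -2.2]
grip_width: 0.417
grasp_force: 22.6
5.2 [ 0.4434 -0.3365  0.1359] y-axis deg -79.89 z [ 2.5e-03 -9.0e-04 -1.0e+00] [ 0.55968348 -0.41591617 -2.16764804] 0.4167856424006327 22.639228105545044
```

```bash
python3 -m crank '[[[3,0,0,2,0,0,0],[3,0,0,3.5,0,0,0],[3,0,0,3.5,0,0,0],[3,-0.6,3,0,0,0,5],[3,-0.6,4.5,0,0,0,5],[3,-0.6,5,0,0,0,5],[3,-0.6,5,0,0,0,5],[3,0,5,0,0,0,5],[3,0,5,0,0,0,5],[3,0,5,0,0,0,5],[3,0,5,0,0,0,5],[3,0,5,0,0,0,5],[3,1.3,5,0,0,0,5],[3,1.5,4.5,0,0,0,5],[3,1.3,2.5,0,0,0,0],[3,0.8,1.2,0,0,0,0],[3,0,0,0,0,0,0],[3,0,0,0,0,0,0]]]' 22; python3 err.py
python3 - <<'E'
from workcell import eyes
import numpy as np, cv2
ims=[]
for n,(u,v) in (("top",(194,300)),("side",(403,320))):
    p,d=eyes.camera(n); ims.append(cv2.resize(p[v-130:v+130,u-110:u+110,::-1],None,fx=1.8,fy=1.8))
cv2.imwrite('pics/c3.png',np.hstack(ims))
E
```

```text
clock: 7.45
position: [0.4676, 0.2195, 0.2246]
ee_rot: [0.843, 0.537, -0.0, 0.0]
ft_force: [-0.5, -0.8, -0.8]
grip_width: 0.42
grasp_force: 22.7
7.45 [0.4676 0.2195 0.2246] y-axis deg -25.0 z [ 1.e-04 -2.e-04 -1.e+00] [-0.45559803 -0.83076964 -0.84565611] 0.4199486166200609 22.669453024864197
```

View pics/c3.png

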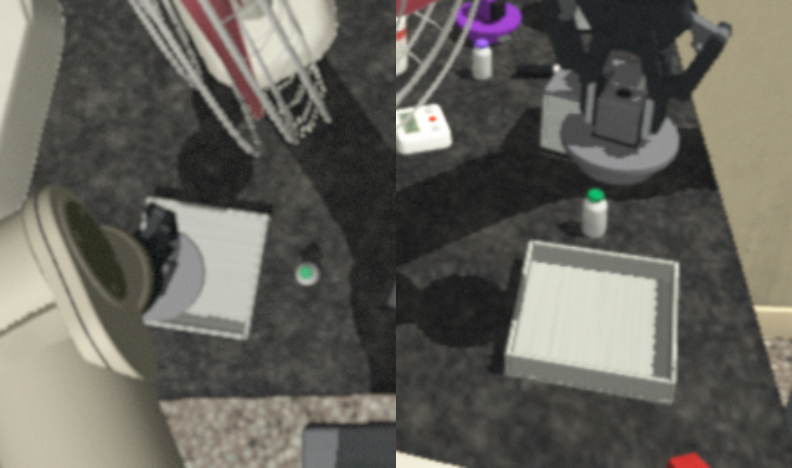

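The lid is held level (right view, about (620,140)) and sits over the tray. Lowering.

```bash
python3 -m crank '[[[3,0,0,-3,0,0,0],[3,0,0,-5,0,0,0],[3,0,0,-4,0,0,0],[3,0,0,-3,0,0,0],[3,0,0,-2,0,0,0],[3,0,0,-1,0,0,0],[3,0,0,-0.5,0,0,0],[3,0,0,-0.2,0,0,0],[3,0,0,-0.2,0,0,0],[3,0,0,0,0,0,0],[3,0,0,0,0,0,0]]]' 22; python3 err.py
```

```text
clock: 8.93
position: [0.4678, 0.2211, 0.0356]
ee_rot: [0.843, 0.538, 0.0, -0.0]
ft_force: [0.7, -0.5, -0.8]
grip_width: 0.417
grasp_force: 22.7
8.925 [0.4678 0.2211 0.0356] y-axis deg -24.9 z [ 4.e-04  3.e-04 -1.e+00] [ 0.71396606 -0.5458328  -0.78839142] 0.4170316652218817 22.69076317548752
```

```bash
python3 -m crank '[[[3,0,0,-0.1,0,0,0],[3,0,0,-0.1,0,0,0],[3,0,0,0,0,0,0],[3,0,0,0,0,0,0]]]' 22; python3 err.py
```

```text
clock: 9.43
position: [0.4678, 0.2211, 0.0341]
ee_rot: [0.843, 0.538, 0.0, -0.0]
ft_force: [-3.9, -2.0, 9.8]
grip_width: 0.418
grasp_force: 25.2
9.425 [0.4678 0.2211 0.0341] y-axis deg -24.9 z [ 1.e-04  5.e-04 -1.e+00] [-3.93160158 -1.95206655  9.76611371] 0.4182367235977835 25.15801638364792
```

It is on the floor of the tray: the upward force is about 10 N. Releasing, then backing off straight up.

```bash
python3 -m crank '[[[8.5,0,0,0,0,0,0],[8.5,0,0,0,0,0,0],[8.5,0,0,0,0,0,0],[8.5,0,0,0,0,0,0],[8.5,0,0,0,0,0,0],[8.5,0,0,0,0,0,0],[8.5,0,0,1,0,0,0],[8.5,0,0,2,0,0,0],[8.5,0,0,3,0,0,0],[8.5,0,0,5,0,0,0],[8.5,-1,3,5,0,0,0],[8.5,-1.5,5,0,0,0,0],[8.5,-1.5,5,0,0,0,0],[8.5,-1.5,5,0,0,0,0],[8.5,-1.5,5,0,0,0,0],[8.5,0,0,0,0,0,0],[8.5,0,0,0,0,0,0]]]'; python3 err.py
python3 - <<'E'
from workcell import eyes
from h import *
ims=[]
for n,(u,v) in (("top",(194,300)),("side",(403,320))):
    p,d=eyes.camera(n); np.savez(f'pics/{n}1.npz',p=p,d=d,**eyes.camera_params(n)); ims.append(cv2.resize(p[v-130:v+130,u-110:u+110,::-1],None,fx=1.8,fy=1.8))
    P=cloud(f'pics/{n}1.npz')[1].reshape(-1,3)
    for lo,hi in((.018,.034),(.05,.075)):
        Q=P[(abs(P[:,0]-.468)<.055)&(abs(P[:,1]-.2204)<.055)&(P[:,2]>lo)&(P[:,2]<hi)]
        print(n,len(Q),np.nanmedian(Q,0).round(4),cv2.minAreaRect(Q[:,:2].astype(np.float32)))
cv2.imwrite('pics/c4.png',np.hstack(ims))
E
```

```text
clock: 11.55
position: [0.3981, 0.4504, 0.1937]
ee_rot: [0.843, 0.538, 0.0, 0.0]
ft_force: [0.7, -0.3, -0.0]
grip_width: 0.996
grasp_force: 0.0
11.55 [0.3981 0.4504 0.1937] y-axis deg -24.92 z [ 6.e-04 -5.e-04 -1.e+00] [ 0.71298247 -0.34600916 -0.03891697] 0.9956023234489428 0.0
top 1118 [0.4668 0.2144 0.0293] ((0.46672236919403076, 0.22079163789749146), (0.09024537354707718, 0.08697803318500519), 89.4040298461914)
top 368 [0.4664 0.2192 0.0636] ((0.4661865532398224, 0.2209741622209549), (0.028991464525461197, 0.05347134917974472), 64.5009765625)
side 1251 [0.4725 0.2419 0.0303] ((0.4555688202381134, 0.2217217981815338), (0.11181127279996872, 0.0873214453458786), 15.831450462341309)
side 599 [0.4675 0.2291 0.0632] ((0.4676339328289032, 0.22434738278388977), (0.028506413102149963, 0.05361751466989517), 66.8526611328125)
```

View pics/c4.png

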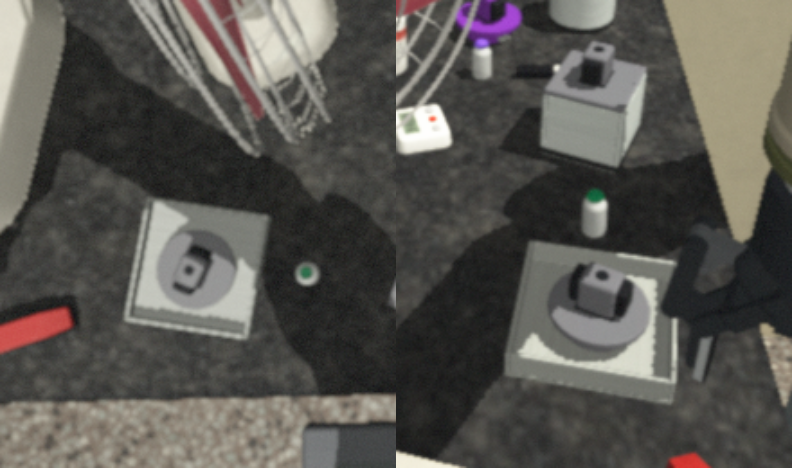

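The lid is upright in the middle of the tray (left view, about (192,268)), with its buttons out (53 mm across), and the square jar is untouched. The arm is clear of everything.

```bash
python3 -c "from workcell import job; print(job.hand_in())"
```

```text
the job is handed in; nothing more can be done
None
```

The round lid is off its jar and standing upright and released within 2 mm of the tray's centre, the square jar was left alone, and I handed the job in just after 11.6 s on the robot clock; no verdict came back.

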